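Tip a parcel onto the shipping scale and press it home against the backstop

ROBOT

A 7-joint arm with a two-finger parallel gripper is mounted at the origin on the work surface. World frame = base frame: x ahead of the robot, y to its left, z up, the work surface at z = 0. Lengths are in m, angles in degrees, forces in N, time in s.
With the tool pointing down it reaches from about 0.425 to 0.875 m from the base axis. Payload 4.7 kg.
Tool frame: the origin (TCP) lies at the very end of the fingers, on their centre line; the grasp point (between the pads) lies 19 mm behind it; z points along the fingers, y is the line along which they close (so a half turn about z gives the same grasp; the last joint's range is limited). The gripper opens to 87 mm and grips with 3 to 60 N. Pads are 19 mm wide; open, the fingers measure 117 mm over their backs; the gripper's body (75 mm by 190 mm) begins 51 mm behind the grasp point.
Start: joints at [-70.01, 18.392, -4.016, 83.108, 1.295, 78.541, -3.26], TCP at [0.214, 0.614, 0.223] pointing down, gripper open.
Joint ranges: [-163.93, 163.93], [-17.29, 119.83], [-79.2, 71.16], [3.27, 140.29], [-89.18, 269.18], [5.43, 117.66], [-154.24, 154.24]. Speed limits (degrees/s): [147.25, 147.25, 180, 180, 180, 180, 180].

INTERFACE

Orientations are given as [roll, pitch, yaw] about the fixed x, y, z axes, in that order (R = Rz(yaw) Ry(pitch) Rx(roll)).
In Python, from cell import get_obs, eyes, env gives the robot as it stands.
- The arm moves only by the tool servo_tool, never from a script. Its argument "series" is a list that holds one entry, the list of rows, each a list of 7 numbers: the shift along the tool's x, y, z in units of 300 mm (1.0 is 300 mm), then the turn, a rotation vector about the tool's x, y, z in units of pi rad (1.0 is pi rad), then the opening, from 0 (shut) to 1 (fully open). In form: [[[tx, ty, tz, wx, wy, wz, gripper], ...]]. A call has 1 to 12 rows; each row is the pose to reach, as a shift and turn from the pose commanded when the call began, along the tool's axes at that moment, turning the shorter way round; what a row does not reach only later rows make up. A row lasts 1/12 s, in which the tool goes at most 41.7 mm and 7.16 degrees, less where a joint would pass 70% of its speed; a pose out of reach is approached as far as the arm can. A call with a number of a shift or a turn outside -1 to 1 is refused whole. A call with a gripper value outside its range is refused whole. The fingers move at their own pace and stop on an object; "grip_force" is the grip in N (left out, the last holds). Time passes only in rows, so rows that repeat a pose let the fingers close. It gives the time, the measured TCP pose, the force, the opening and the grip force at its end, in the units of the state.
- get_obs(): the state, without advancing time (a new reading comes with each control period).
- eyes.read_camera(name): name is "scene" or "top" or "wrist"; returns a dict with "frame" (400x640x3 uint8, red, green, blue), "depth" (400x640 float32, m along the optical axis (not along the pixel's ray), 0 where there is no reading), "fx", "fy", "cx", "cy" (pixels), "distortion" ([k1, k2, p1, p2, k3] as OpenCV has them; the pictures are not rectified), "origin" and "rotation" of the camera in the world; the wrist camera has in their place "mount" (4x4, takes a point from camera to tool coordinates, whose origin is the TCP and whose axes are the flange's). Camera axes: x right, y down, z forward; pixel columns grow to the right and rows downward; lengths in m; the calibration is good to about 2 mm. A picture is of the moment at which its call begins: read the wrist's pose just before it.
- env.sign_off(): hands the job in; it is judged then, once.
The state is a dict: "time_s": time; "qpos": joint angles; "joint_velocities": joint speeds; "effort": joint torques, N m; "tool_pos": TCP position; "tool_rot": TCP orientation; "force": force on the tool from outside, world axes, zero at the start; "wrist_torque": the same for the moment, N m; "grip_width": finger opening in m; "grasp_force": force on a finger pad.
Only numpy, scipy, OpenCV 4.12 (cv2) and the standard library are available. Lean on these libraries where they do the work, as an engineer would, in place of code of your own. Each camera call takes 0.05 s, during which the arm holds its last target. There are 200 camera calls.

TASK

Weigh the tall carton lying down, label up: slide it until its base is against the front edge of the low parcel scale, then push high on its labelled face so that it tips over that edge onto the platter. Then push it by its end until it sits square against the backstop plate, keep about 8 newtons on it for a second, and back away leaving it there. The board is thin: never press on it with 18 newtons or more, and leave the other things on the bench alone.

Things in the scene. Friction and masses are not known exactly. Their poses are not given: they have to be found in the camera images.
- carton: closed brown carton, 150 (its x) x 112 (its y) x 180 mm (its z), 0.5 to 0.9 kg, standing with z up on its 150 x 112 end; origin at the centre of that end. White label on its +y face, turned away from the scale. Dents if pressed with 18 N. Friction on bench and platter 0.33 to 0.48: pushed below 115 mm it slides, pushed high it tips once its base is held.
- carton_center (a point): the middle of the carton, 90 mm from its origin along its z. The carton starts with its base 20 to 75 mm clear of the scale's front edge, turned up to 9 degrees, its middle within 20 mm of the scale's middle line.
- scale: low parcel scale, fixed: stainless platter 240 (its x) x 300 mm (its y), top 22 mm above the bench, skirts almost down to the bench. Origin at the centre of its underside, on the bench. The work goes along its own -y. Behind the backstop, at its y = -190 mm, an indicator stands on a post, 0.26 m high.
- backstop: upright aluminium backstop plate, 190 mm wide, upper edge 88 mm above the platter, on two slotted feet held by clamp knobs. Origin (fixed) on the platter's top at the scale's x = 0, y = -85 mm; axes as the scale's. The plate's face looks along +y and is clamped anywhere 0 to 40 mm in front (+y) of this origin: the setting is not measured and must be felt or seen. It does not yield.
- calculator: black desk calculator, 80 x 150 x 16 mm, lying on the bench; leave alone. Origin at the centre of its underside.
- caliper: digital caliper, 235 mm long along its y, lying on the bench; leave alone. Origin at the centre of its underside.
- small_carton: small cardboard carton, 120 x 90 x 60 mm, on the bench behind the scale's indicator; leave alone. Origin at the centre of its underside.
- scale_edge (a point): middle of the scale's front edge at platter height: the 240 mm edge at the scale's y = +150 mm, in front of which the carton stands and over which it is tipped.
Not all that is in view belongs to the job. Leave any black or turquoise look-alike of the carton alone.

How it is judged:
By the outcome, as a careful person would: the job done as asked, in the order asked, and still so for the second after the job is handed in, with the robot touching nothing.
It also fails if it takes over 64 s, if anything falls off the work surface, if the arm or the gripper's body presses on something with over 40 N, if the wrist force passes 120 N, or if a joint passes its speed limit or range.

## Working session

There is one attempt and no reset: what is moved stays moved. The work goes in short steps, Python scripts to look and compute and a tool call to move; the robot and the scene stay as the last step left them, time stands still between calls to the robot, and variables do not carry over. Pictures are saved under pics/ and viewed, at most 10 in all, crops included, and the job is handed in when it is done.

Besides the shell and the picture viewer there is one more tool, called as a command line: name --argument value ..., lists and objects as JSON in quotes. servo_tool: Moves the arm, as the interface text tells. Shifts and turns lie within -1 to 1; 1 stands for 300 mm of shift or pi rad of turn. Its arguments: {"type":"object","properties":{"series":{"type":"array"},"grip_force":{"type":"number"}},"required":["series"]}

```bash
mkdir -p pics; ls; python3 - <<'E'
from cell import get_obs, eyes, env
import cv2, numpy as np, pickle
o=get_obs();print(o)
d={}
for n in("scene","top"):
    c=eyes.read_camera(n);d[n]=c
    cv2.imwrite(f"pics/{n}0.png",c["frame"][:,:,::-1])
    print(n,{k:v for k,v in c.items() if k not in("frame","depth")})
pickle.dump(d,open("d0.pkl","wb"))
E
```

```text
pics
{'time_s': 0.0, 'qpos': array([-70.00772205,  18.43872783,  -4.01577662,  83.17377191,
         1.29684876,  78.5406875 ,  -3.26102703]), 'joint_velocities': array([-0.0314212 ,  0.04168832, -0.00645501, -0.07182169,  0.00691028,
        0.02879292, -0.02422164]), 'effort': array([-4.45822079e-04, -4.91301155e+01, -4.04478852e-01, -3.12523699e+01,
       -6.41467050e-02,  4.37637186e-02,  1.58241860e-04]), 'tool_pos': array([0.21347403, 0.61336944, 0.22147522]), 'tool_rot': array([-1.79892159e+02,  7.43586799e-03,  1.60817028e+02]), 'force': array([ 0.02489788,  0.01794704, -0.49004853]), 'wrist_torque': array([ 0.00931535, -0.02951653,  0.00544866]), 'grasp_force': 0.0, 'grip_width': 0.08680517889832656}
scene {'fx': 460.6078851431797, 'fy': 460.6078851431797, 'cx': 319.5042092869975, 'cy': 198.60839098659747, 'distortion': array([-0.00141745,  0.        ,  0.        ,  0.        ,  0.        ]), 'origin': array([ 0.14852986, -0.19403493,  1.42985644]), 'rotation': array([-160.94809824,   -0.55080743,  -79.23198416])}
top {'fx': 442.34082902489644, 'fy': 442.34082902489644, 'cx': 320.5209284798425, 'cy': 200.06234339034756, 'distortion': array([-0.09201519,  0.        ,  0.        ,  0.        ,  0.        ]), 'origin': array([ 0.42262665, -0.11943   ,  1.17228791]), 'rotation': array([-170.7145396 ,    1.70106494,  -90.97990602])}
```

View pics/scene0.png

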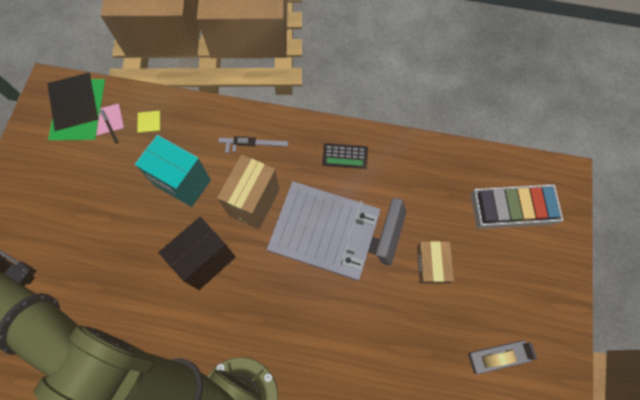

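View pics/top0.png

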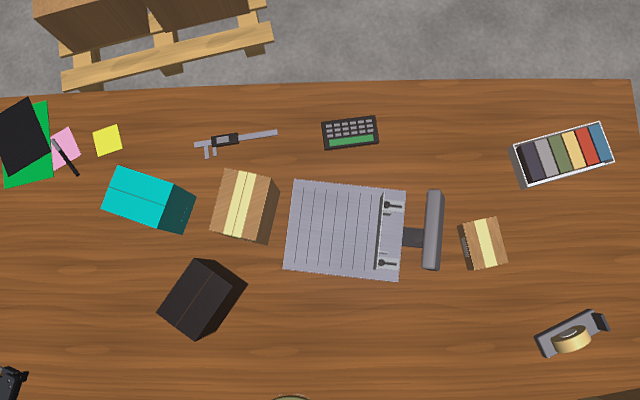

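Scene view: candidates for the carton are the brown carton with tape (scene 248,190; top 244,205), the turquoise look-alike (172,170; top 148,200), the black look-alike (197,253; top 202,300) and the small carton behind the indicator (435,262; top 483,243). By the description I choose the brown one next to the scale's front edge. Next I measure it and check it in a close crop.

```bash
cat > h.py <<'E'
import numpy as np, cv2
from scipy.spatial.transform import Rotation as R
def cloud(c,o=None):
    K=np.array([[c["fx"],0,c["cx"]],[0,c["fy"],c["cy"]],[0,0,1]])
    h,w=c["depth"].shape
    u,v=np.meshgrid(np.arange(w),np.arange(h))
    n=cv2.undistortPoints(np.stack([u,v],-1).reshape(-1,1,2).astype(float),K,np.array(c["distortion"])).reshape(h,w,2)
    P=np.dstack([n,np.ones((h,w))])*c["depth"][...,None]
    if "mount" in c:
        M=np.array(c["mount"]);P=P@M[:3,:3].T+M[:3,3]
        return P@R.from_euler("xyz",o["tool_rot"],degrees=True).as_matrix().T+o["tool_pos"]
    return P@R.from_euler("xyz",c["rotation"],degrees=True).as_matrix().T+c["origin"]
def rect(p):
    (cx,cy),(w,h),a=cv2.minAreaRect((p[:,:2]*1000).astype(np.float32))
    return np.round([cx,cy,w,h,a],1), cv2.boxPoints(((cx,cy),(w,h),a)).round(1).tolist()
def blob(mask,uv):
    m=cv2.morphologyEx(mask.astype(np.uint8),cv2.MORPH_OPEN,np.ones((3,3)))
    n,l=cv2.connectedComponents(m); return l==l[uv[1],uv[0]] if l[uv[1],uv[0]] else m*0>0
E
python3 - <<'E'
from h import *
import pickle
d=pickle.load(open("d0.pkl","rb"))
uv={"scene":dict(c=(252,185),s=(310,225)),"top":dict(c=(240,200),s=(335,230))}
for n,c in d.items():
    P=cloud(c);Z=P[...,2]
    print(n,"bench z",np.median(Z[330:350,430:450]))
    for k,lo,hi in(("c",.165,.195),("s",.014,.03)):
        m=blob((Z>lo)&(Z<hi)&(c["depth"]>0),uv[n][k]);p=P[m]
        print(k,m.sum(),np.median(p[:,2]),rect(p))
    for nm,a in (("teal",(150,195)),("black",(200,290))):
        if n=="top":
            m=blob((Z>.1),a);print(nm,P[m][:,2].max(),rect(P[m])[1])
    if n=="top":
        for nm,s in(("back",np.s_[185:280,365:410]),("ind",np.s_[180:280,400:450])):
            p=P[s].reshape(-1,3)
            for lo,hi in((.03,.06),(.06,.1),(.1,.13),(.13,.3)):
                q=p[(p[:,2]>lo)&(p[:,2]<hi)]
                if len(q)>5: print(nm,lo,len(q),rect(q))
c=d["top"];cv2.imwrite("pics/crop.png",cv2.resize(c["frame"][150:300,180:460,::-1],None,fx=2.8,fy=2.8,interpolation=cv2.INTER_CUBIC))
E
```

```text
scene bench z 0.0012864178386141623
c 1977 0.1816506171113128 (array([582.2,  92.9, 114.2, 152.5,  76.9]), [[494.8999938964844, 54.599998474121094], [643.5, 20.0], [669.4000244140625, 131.10000610351562], [520.9000244140625, 165.8000030517578]])
s 5438 0.023567085364240126 (array([ 533.7, -149.4,  300.1,  242.9,   82.4]), [[393.5, -282.1000061035156], [634.2999877929688, -314.20001220703125], [674.0, -16.700000762939453], [433.1000061035156, 15.399999618530273]])
top bench z 0.0006537498636910444
c 3124 0.1800722205635924 (array([581.9,  92.8, 112.8, 148.9,  76.4]), [[496.29998779296875, 55.5], [641.0, 20.5], [667.5, 130.10000610351562], [522.7999877929688, 165.10000610351562]])
s 10106 0.02233431059174107 (array([ 529.8, -175.1,  352.2,  238.6,   82.3]), [[388.0, -333.6000061035156], [624.4000244140625, -365.6000061035156], [671.7000122070312, -16.600000381469727], [435.29998779296875, 15.399999618530273]])
teal 1.1722879143048974 [[385.1000061035156, -105.9000015258789], [490.29998779296875, -143.8000030517578], [684.0, 393.0], [578.9000244140625, 431.0]]
black 1.1722879143048974 [
[... 949 characters left out ...]
0999755859375, -306.5], [594.5999755859375, -290.79998779296875]])
ind 0.06 29 (array([ 505.7, -329.9,   21. ,    7.1,   19.1]), [[494.6000061035156, -330.0], [497.0, -336.70001220703125], [516.7000122070312, -329.79998779296875], [514.4000244140625, -323.1000061035156]])
ind 0.1 14 (array([ 506.9, -328.2,   20.7,    6.4,    6.4]), [[496.29998779296875, -326.1000061035156], [497.0, -332.5], [517.5999755859375, -330.20001220703125], [516.9000244140625, -323.79998779296875]])
ind 0.13 1529 (array([ 507.4, -337. ,   55.6,  168.9,   81.9]), [[420.0, -352.70001220703125], [587.0999755859375, -376.29998779296875], [594.9000244140625, -321.29998779296875], [427.70001220703125, -297.6000061035156]])
```

View pics/crop.png

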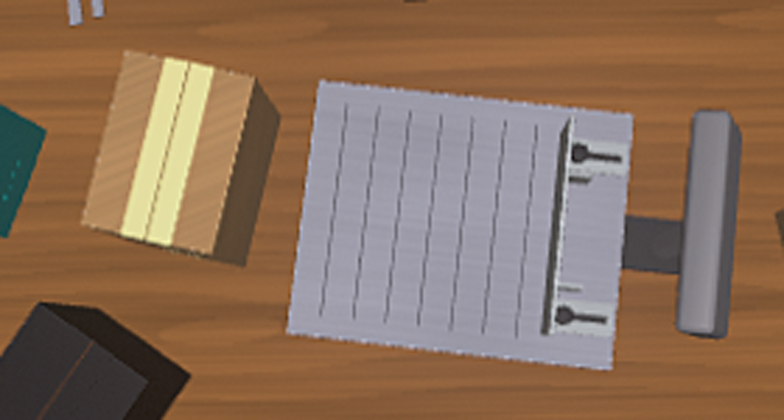

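The crop shows the brown carton with tape on its closed top, standing in front of the ribbed platter. The backstop plate's face is at crop (560,225), near the rear of its slot. Now I check the look-alikes' extents, for clearance.

```bash
python3 - <<'E'
from h import *
import pickle
d=pickle.load(open("d0.pkl","rb"))
for n,u in(("top",dict(teal=(140,190),black=(190,300))),("scene",dict(teal=(170,160),black=(195,245)))):
    c=d[n];P=cloud(c);Z=P[...,2]
    for nm,a in u.items():
        z=P[a[1],a[0]];print(n,nm,z.round(3))
        m=blob((abs(Z-z[2])<.012)&(c["depth"]>0),a);print(" top face",rect(P[m]))
        
E
```

```text
top teal [0.619 0.331 0.18 ]
 top face (array([605.1, 339.4, 154.3, 111.8,  70. ]), [[526.2999877929688, 286.0], [631.4000244140625, 247.8000030517578], [684.0, 392.79998779296875], [578.9000244140625, 431.0]])
top black [0.365 0.204 0.18 ]
 top face (array([367.4, 194.8, 113.9, 151. ,  54.9]), [[272.8999938964844, 191.60000610351562], [396.5, 104.80000305175781], [461.8999938964844, 198.0], [338.3999938964844, 284.79998779296875]])
scene teal [0.609 0.329 0.182]
 top face (array([604.6, 339.6, 155.1, 113.6,  70.9]), [[525.5, 284.79998779296875], [632.9000244140625, 247.6999969482422], [683.5999755859375, 394.29998779296875], [576.2999877929688, 431.5]])
scene black [0.376 0.187 0.181]
 top face (array([367. , 195.2, 114.5, 150.6,  54.9]), [[272.5, 191.60000610351562], [395.6000061035156, 105.0], [461.5, 198.6999969482422], [338.29998779296875, 285.29998779296875]])
```

```bash
cat >> h.py <<'E'
# scale frame: centre (mm->m), axes
S0=np.array([.5337,-.1493,0]); SY=np.array([.132,.991,0]);SY/=np.linalg.norm(SY); SX=np.array([SY[1],-SY[0],0]); YAW=np.degrees(np.arctan2(SY[1],SY[0]))
def s2w(p): return S0+p[0]*SX+p[1]*SY+np.array([0,0,p[2]])
def w2s(P): Q=P-S0; return np.stack([Q@SX,Q@SY,Q[...,2]],-1)
def Rt(tilt,dyaw=0): return R.from_euler("xyz",[180,0,YAW+dyaw],degrees=True)*R.from_euler("y",-tilt,degrees=True)
def plan(o,p,tilt,dyaw=0):
    R0=R.from_euler("xyz",o["tool_rot"],degrees=True); d=R0.inv().apply(s2w(np.array(p))-o["tool_pos"])
    rv=(R0.inv()*Rt(tilt,dyaw)).as_rotvec()
    print("row",np.round(d/.3,4),np.round(rv/np.pi,4),"mm",round(np.linalg.norm(d)*1000),"deg",round(np.degrees(np.linalg.norm(rv)),1))
E
python3 - <<'E'
from h import *
from cell import get_obs,eyes
print(YAW); o=get_obs()
plan(o,[.016,.360,.30],0); plan(o,[.016,.324,.25],22)
plan(o,[-.1,.55,.30],0)
print(np.array(eyes.read_camera("wrist")["mount"]).round(3))
E
```

```text
82.41293092966744
row [-1.6547 -0.8649 -0.2598] [-4.000e-04  4.000e-04  4.356e-01] mm 566 deg 78.4
row [-1.6788 -0.9821 -0.093 ] [ 0.0831 -0.102   0.43  ] mm 584 deg 80.9
row [-1.1487 -0.3221 -0.2608] [-4.000e-04  4.000e-04  4.356e-01] mm 366 deg 78.4
[[ 0.    -0.964 -0.265  0.073]
 [ 1.     0.     0.    -0.   ]
 [ 0.    -0.265  0.964 -0.162]
 [ 0.     0.     0.     1.   ]]
```

servo_tool --series '[[[-0.1,-0.05,-0.2,0,0,0.04,1],[-0.9,-0.45,-0.26,0,0,0.4356,1],[-0.9,-0.45,-0.26,0,0,0.4356,1],[-0.9,-0.45,-0.26,0,0,0.4356,1],[-0.9,-0.45,-0.26,0,0,0.4356,1],[-0.9,-0.45,-0.26,0,0,0.4356,1],[-0.9,-0.45,-0.26,0,0,0.4356,1],[-0.9,-0.45,-0.26,0,0,0.4356,1],[-0.9,-0.45,-0.26,0,0,0.4356,1],[-0.9,-0.45,-0.26,0,0,0.4356,1],[-0.9,-0.45,-0.26,0,0,0.4356,1],[-0.9,-0.45,-0.26,0,0,0.4356,1]]]'

```text
time_s: 1.15
tool_pos: [0.4243, 0.3974, 0.3003]
tool_rot: [-180.0, 0.0, 82.2]
force: [0.3, 0.1, -0.0]
grip_width: 0.087
grasp_force: 0.0
```

```bash
python3 - <<'E'
from h import *
from cell import get_obs,eyes
o=get_obs();print(o["time_s"],w2s(o["tool_pos"]),o["tool_rot"],o["qpos"].round(1),o["force"])
plan(o,[.016,.330,.27],22)
E
```

```text
1.15 [-0.18059626  0.5274344   0.30029866] [-1.79984235e+02  1.86425280e-02  8.22117235e+01] [-57.2   8.4  13.   86.7  -1.9  85.1 -52. ] [ 0.25799706  0.12483572 -0.01386441]
row [-0.6558  0.6577  0.101 ] [-0.0003 -0.1221 -0.0011] mm 280 deg 22.0
```

servo_tool --series '[[[-0.656,0.658,0.1,0,-0.122,0,1],[-0.656,0.658,0.1,0,-0.122,0,1],[-0.656,0.658,0.1,0,-0.122,0,1],[-0.656,0.658,0.1,0,-0.122,0,1],[-0.656,0.658,0.1,0,-0.122,0,1],[-0.656,0.658,0.1,0,-0.122,0,1],[-0.656,0.658,0.1,0,-0.122,0,1],[-0.656,0.658,0.1,0,-0.122,0,1],[-0.656,0.658,0.1,0,-0.122,0,1],[-0.656,0.658,0.1,0,-0.122,0,1]]]'

```text
time_s: 1.98
tool_pos: [0.5934, 0.1777, 0.2701]
tool_rot: [-179.9, 21.9, 82.6]
force: [1.0, 1.0, -0.3]
grip_width: 0.0871
grasp_force: 0.0
```

```bash
cat > st.py <<'E'
from h import *
from cell import get_obs,eyes
o=get_obs();print(round(o["time_s"],2),"scale mm",(w2s(o["tool_pos"])*1000).round(1),o["tool_rot"].round(2),"q",o["qpos"].round(0),"F",(R.from_matrix(np.stack([SX,SY,[0,0,1]])).apply(o["force"])).round(2) if 1 else 0)
E
python3 - <<'E'
from st import *
plan(o,[.016,.324,.095],22)
E
```

```text
1.98 scale mm [ 16.1 332.  270.1] [-179.88   21.91   82.62] q [-44.  23.  21.  76.  11.  94. -32.] F [ 0.88  1.15 -0.33]
row [0.1932 0.0008 0.5516] [-0.0002 -0.0005  0.001 ] mm 175 deg 0.2
```

servo_tool --series '[[[0.05,0,0.13,0,0,0,1],[0.1,0,0.26,0,0,0,1],[0.14,0,0.38,0,0,0,1],[0.17,0,0.48,0,0,0,1],[0.19,0,0.54,0,0,0,1],[0.193,0,0.552,0,0,0,1],[0.193,0,0.552,0,0,0,1],[0.193,0,0.552,0,0,0,1]]]'

```text
time_s: 2.65
tool_pos: [0.5933, 0.1702, 0.0967]
tool_rot: [179.9, 21.9, 82.5]
force: [0.0, 0.1, 0.5]
grip_width: 0.0868
grasp_force: 0.0
```

```bash
python3 - <<'E'
from st import *
c=eyes.read_camera("scene");cv2.imwrite("pics/s1.png",cv2.resize(c["frame"][80:330,80:440,::-1],None,fx=2,fy=2))
plan(o,[.016,.300,.095],22)
E
```

```text
2.65 scale mm [ 16.9 324.6  96.7] [179.93  21.87  82.54] q [-43.  29.  20.  88.   9.  76. -36.] F [0.02 0.15 0.55]
row [-0.0739 -0.0031  0.0357] [ 0.0007 -0.0007  0.0006] mm 25 deg 0.2
```

View pics/s1.png

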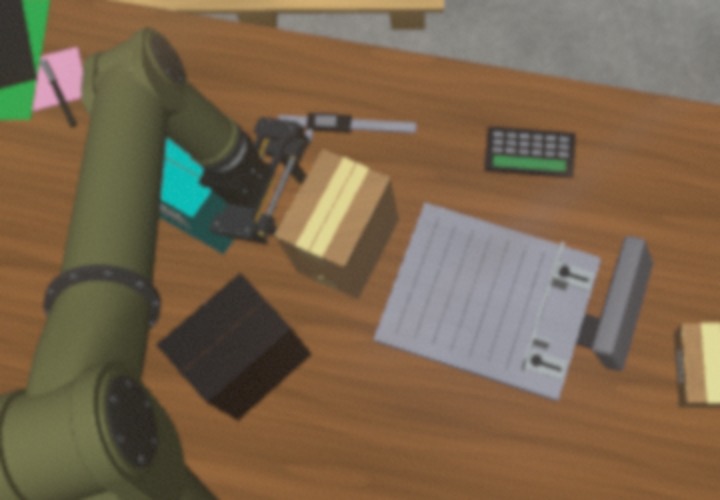

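The gripper hangs clear behind the carton's labelled face (crop 270,190), with nothing touched. I start sliding.

servo_tool --series '[[[-0.0078,0,0.0031,0,0,0,1],[-0.0155,0,0.0062,0,0,0,1],[-0.0233,0,0.0094,0,0,0,1],[-0.031,0,0.0125,0,0,0,1],[-0.0388,0,0.0156,0,0,0,1],[-0.0465,0,0.0187,0,0,0,1],[-0.0543,0,0.0218,0,0,0,1],[-0.062,0,0.025,0,0,0,1],[-0.0698,0,0.0281,0,0,0,1],[-0.0775,0,0.0312,0,0,0,1],[-0.0853,0,0.0343,0,0,0,1],[-0.093,0,0.0375,0,0,0,1]]]'

```text
time_s: 3.7
tool_pos: [0.5892, 0.1385, 0.0953]
tool_rot: [180.0, 21.9, 82.4]
force: [1.5, 3.8, 0.6]
grip_width: 0.087
grasp_force: 1.9
```

```bash
cat > car.py <<'E'
from st import *
def carton():
    for n in("scene","top"):
        c=eyes.read_camera(n);P=cloud(c);S=w2s(P);f=c["frame"].astype(int)
        m=(abs(S[...,2]-.181)<.012)&(c["depth"]>0)&(abs(S[...,0]-.016)<.12)&(S[...,1]>.1)&(S[...,1]<.33)&(f[...,0]-f[...,2]>25)
        n_,l,st,_=cv2.connectedComponentsWithStats(cv2.morphologyEx(m.astype(np.uint8),cv2.MORPH_OPEN,np.ones((3,3))))
        if n_<2: print(n,"no carton top");continue
        k=1+st[1:,4].argmax(); print(n,(l==k).sum(),rect(S[l==k]))
E
python3 -c "
from car import *
carton()"
```

```text
3.7 scale mm [ 17.  292.6  95.3] [179.96  21.94  82.43] q [-42.  27.  20.  91.  10.  75. -34.] F [0.93 3.99 0.56]
scene 1948 (array([ 20.3, 225.6, 113.2, 154. ,  89.9]), [[-56.70000076293945, 169.10000610351562], [97.19999694824219, 168.8000030517578], [97.4000015258789, 282.1000061035156], [-56.5, 282.3999938964844]])
top 3150 (array([ 20. , 225. , 113.7, 149. ,  89.8]), [[-54.70000076293945, 168.5], [94.19999694824219, 167.89999389648438], [94.69999694824219, 281.6000061035156], [-54.29999923706055, 282.20001220703125]])
```

servo_tool --series '[[[-0.0078,0,0.0031,0,0,0,1],[-0.0155,0,0.0062,0,0,0,1],[-0.0233,0,0.0094,0,0,0,1],[-0.031,0,0.0125,0,0,0,1],[-0.0388,0,0.0156,0,0,0,1],[-0.0435,0,0.0175,0,0,0,1],[-0.0465,0,0.0187,0,0,0,1],[-0.048,0,0.0194,0,0,0,1],[-0.0495,0,0.02,0,0,0,1]]]'

```text
time_s: 4.55
tool_pos: [0.5867, 0.1228, 0.0953]
tool_rot: [180.0, 21.9, 82.4]
force: [0.1, 3.9, -0.4]
grip_width: 0.0867
grasp_force: 1.8
```

```bash
python3 -c "
from car import *
carton()"
```

```text
4.55 scale mm [ 16.6 276.7  95.3] [180.    21.94  82.41] q [-42.  26.  21.  92.  10.  74. -33.] F [-0.42  3.92 -0.36]
scene 1937 (array([ 19.6, 209.8, 113.9, 152.8,  89.8]), [[-57.0, 153.10000610351562], [95.69999694824219, 152.5], [96.0999984741211, 266.3999938964844], [-56.599998474121094, 267.0]])
top 3162 (array([ 19.6, 210.3, 113.7, 149. ,  89.5]), [[-55.400001525878906, 154.10000610351562], [93.5999984741211, 152.6999969482422], [94.69999694824219, 266.3999938964844], [-54.400001525878906, 267.79998779296875]])
```

Gap about 3 mm. Small steps until the base bears on the edge.

servo_tool --series '[[[-0.003,0,0.0012,0,0,0,1],[-0.006,0,0.0025,0,0,0,1],[-0.009,0,0.0037,0,0,0,1],[-0.009,0,0.0037,0,0,0,1]]]'

```text
time_s: 4.98
tool_pos: [0.5863, 0.1194, 0.0953]
tool_rot: [180.0, 22.0, 82.4]
force: [1.0, 3.2, -0.1]
grip_width: 0.0869
grasp_force: 1.6
```

servo_tool --series '[[[-0.002,0,0.0008,0,0,0,1],[-0.003,0,0.0012,0,0,0,1],[-0.003,0,0.0012,0,0,0,1]]]'

```text
time_s: 5.23
tool_pos: [0.5863, 0.1187, 0.0953]
tool_rot: [180.0, 22.0, 82.4]
force: [0.7, 3.1, 0.1]
grip_width: 0.0868
grasp_force: 1.7
```

servo_tool --series '[[[-0.002,0,0.0008,0,0,0,1],[-0.004,0,0.0016,0,0,0,1],[-0.004,0,0.0016,0,0,0,1]]]'

```text
time_s: 5.48
tool_pos: [0.5862, 0.1183, 0.0953]
tool_rot: [180.0, 21.9, 82.4]
force: [1.6, 4.5, 0.3]
grip_width: 0.0871
grasp_force: 2.4
```

servo_tool --series '[[[-0.002,0,0.0008,0,0,0,1],[-0.004,0,0.0016,0,0,0,1],[-0.004,0,0.0016,0,0,0,1]]]'

```text
time_s: 5.73
tool_pos: [0.5862, 0.1182, 0.0954]
tool_rot: [180.0, 21.8, 82.5]
force: [0.3, 6.6, 0.6]
grip_width: 0.0868
grasp_force: 3.3
```

```bash
python3 -c "
from car import *
carton()"
```

```text
5.73 scale mm [ 16.7 272.1  95.4] [179.96  21.8   82.47] q [-41.  26.  21.  93.  10.  74. -33.] F [-0.59  6.62  0.57]
scene 1943 (array([ 19.8, 205.1, 113.2, 153.7,  89.9]), [[-57.099998474121094, 148.60000610351562], [96.5999984741211, 148.39999389648438], [96.80000305175781, 261.6000061035156], [-56.900001525878906, 261.79998779296875]])
top 3146 (array([ 19.9, 206. , 113.7, 149. ,  89.8]), [[-54.79999923706055, 149.3000030517578], [94.19999694824219, 148.89999389648438], [94.5, 262.6000061035156], [-54.5, 263.1000061035156]])
```

Force has risen to 6.6 N and the carton is square on the edge. Back off, raise, push high.

servo_tool --series '[[[0.024,0,-0.0094,0,0,0,1],[0.0464,0,-0.0187,0,0,0,1],[0.02,0,-0.08,0,0,0,1],[-0.01,0,-0.16,0,0,0,1],[-0.035,0,-0.22,0,0,0,1],[-0.041,0,-0.235,0,0,0,1],[-0.056,0,-0.229,0,0,0,1],[-0.07,0,-0.223,0,0,0,1],[-0.07,0,-0.223,0,0,0,1]]]'

```text
time_s: 6.58
tool_pos: [0.5857, 0.1194, 0.1639]
tool_rot: [-179.9, 22.1, 82.3]
force: [-0.1, -1.4, -0.4]
grip_width: 0.0872
grasp_force: 0.0
```

```bash
python3 -c "
from car import *
"
```

```text
6.58 scale mm [ 16.1 273.2 163.9] [-179.87   22.12   82.33] q [-42.  23.  21.  89.  11.  81. -32.] F [ 0.04 -1.4  -0.44]
```

servo_tool --series '[[[-0.0062,0,0.0025,0,0,0,1],[-0.0124,0,0.005,0,0,0,1],[-0.0185,0,0.0075,0,0,0,1],[-0.0247,0,0.01,0,0,0,1],[-0.0309,0,0.0125,0,0,0,1],[-0.0371,0,0.015,0,0,0,1],[-0.0433,0,0.0175,0,0,0,1],[-0.0494,0,0.02,0,0,0,1]]]'

```text
time_s: 7.25
tool_pos: [0.5853, 0.1092, 0.1661]
tool_rot: [179.9, 21.7, 82.5]
force: [0.4, 6.7, 5.4]
grip_width: 0.0874
grasp_force: 3.6
```

```bash
python3 -c "
from car import *
c=eyes.read_camera('scene');cv2.imwrite('pics/s2.png',cv2.resize(c['frame'][100:300,180:430,::-1],None,fx=2.6,fy=2.6))
"
```

```text
7.25 scale mm [ 17.1 263.  166.1] [179.87  21.69  82.54] q [-41.  22.  22.  90.  11.  80. -31.] F [-0.49  6.73  5.41]
```

View pics/s2.png

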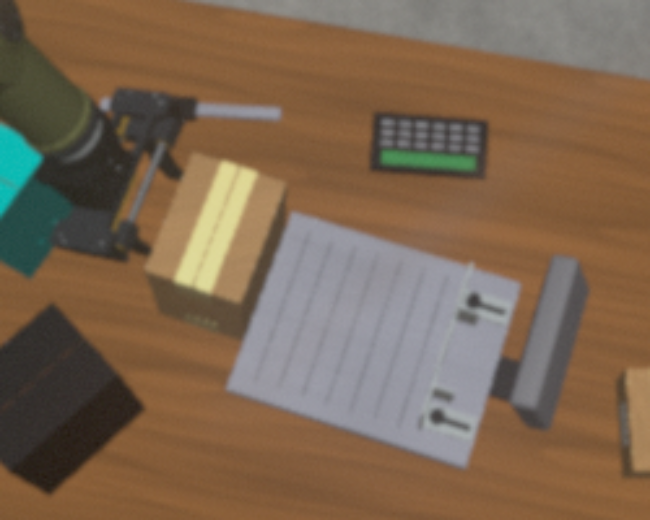

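The carton begins to tip about the edge (crop 220,230) and the platter is clear. I now follow the carton's arc, forward and up.

servo_tool --series '[[[-0.014,0,-0.003,0,0,0,1],[-0.028,0,-0.006,0,0,0,1],[-0.042,0,-0.008,0,0,0,1],[-0.056,0,-0.01,0,0,0,1],[-0.07,0,-0.011,0,0,0,1],[-0.084,0,-0.012,0,0,0,1],[-0.098,0,-0.0125,0,0,0,1],[-0.112,0,-0.0125,0,0,0,1]]]'

```text
time_s: 7.97
tool_pos: [0.5812, 0.0771, 0.1821]
tool_rot: [179.9, 21.9, 82.4]
force: [0.9, 4.8, 4.6]
grip_width: 0.0873
grasp_force: 2.5
```

```bash
python3 -c "
from car import *
"
```

```text
7.97 scale mm [ 17.2 230.7 182.1] [179.9   21.88  82.45] q [-40.  19.  23.  91.  13.  81. -29.] F [0.26 4.84 4.64]
```

servo_tool --series '[[[-0.014,0,-0.001,0,0,0,1],[-0.028,0,-0.001,0,0,0,1],[-0.042,0,0,0,0,0,1],[-0.056,0,0.001,0,0,0,1],[-0.07,0,0.002,0,0,0,1],[-0.085,0,0.004,0,0,0,1],[-0.1,0,0.006,0,0,0,1],[-0.115,0,0.009,0,0,0,1],[-0.13,0,0.012,0,0,0,1],[-0.144,0,0.015,0,0,0,1],[-0.158,0,0.0186,0,0,0,1]]]'

```text
time_s: 8.88
tool_pos: [0.5739, 0.03, 0.1934]
tool_rot: [-179.9, 22.0, 82.4]
force: [-0.5, 0.9, -0.6]
grip_width: 0.0867
grasp_force: 0.2
```

```bash
python3 -c "
from car import *
c=eyes.read_camera('scene');cv2.imwrite('pics/s3.png',cv2.resize(c['frame'][100:300,180:430,::-1],None,fx=2.6,fy=2.6))
"
```

```text
8.88 scale mm [ 16.2 183.  193.4] [-179.92   21.99   82.4 ] q [-38.  17.  24.  93.  14.  80. -26.] F [-0.65  0.82 -0.57]
```

View pics/s3.png

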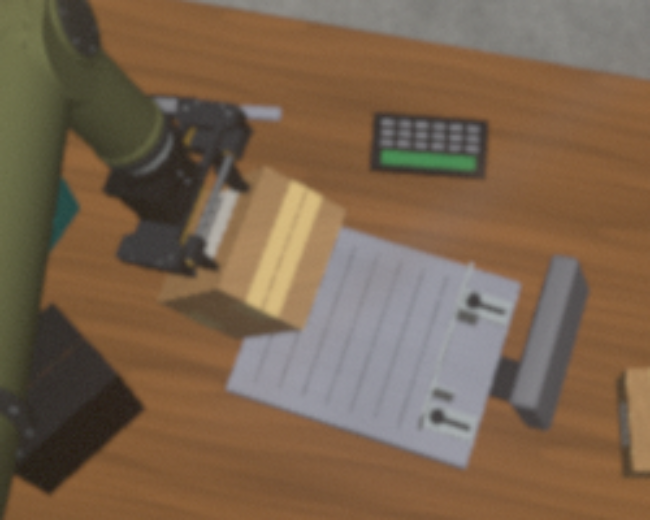

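The carton leans about 30° over the platter (crop 255,260), with the label visible under the fingers and the force nearly gone. I carry on over the balance point.

servo_tool --series '[[[-0.013,0,0.005,0,0,0,1],[-0.026,0,0.0105,0,0,0,1],[-0.039,0,0.0158,0,0,0,1],[-0.052,0,0.021,0,0,0,1],[-0.065,0,0.0263,0,0,0,1],[-0.078,0,0.0315,0,0,0,1],[-0.091,0,0.0368,0,0,0,1],[-0.104,0,0.042,0,0,0,1],[-0.117,0,0.0473,0,0,0,1],[-0.117,0,0.0473,0,0,0,1],[-0.117,0,0.0473,0,0,0,1],[-0.117,0,0.0473,0,0,0,1]]]'

```text
time_s: 9.93
tool_pos: [0.5696, -0.0065, 0.1937]
tool_rot: [180.0, 21.9, 82.4]
force: [-0.0, 0.0, -0.4]
grip_width: 0.0868
grasp_force: 0.0
```

```bash
python3 -c "
from car import *
c=eyes.read_camera('scene');cv2.imwrite('pics/s4.png',cv2.resize(c['frame'][100:300,180:430,::-1],None,fx=2.6,fy=2.6))
"
```

```text
9.93 scale mm [ 16.7 146.3 193.7] [179.99  21.94  82.42] q [-36.  15.  25.  95.  15.  79. -23.] F [-0.01  0.02 -0.41]
```

View pics/s4.png

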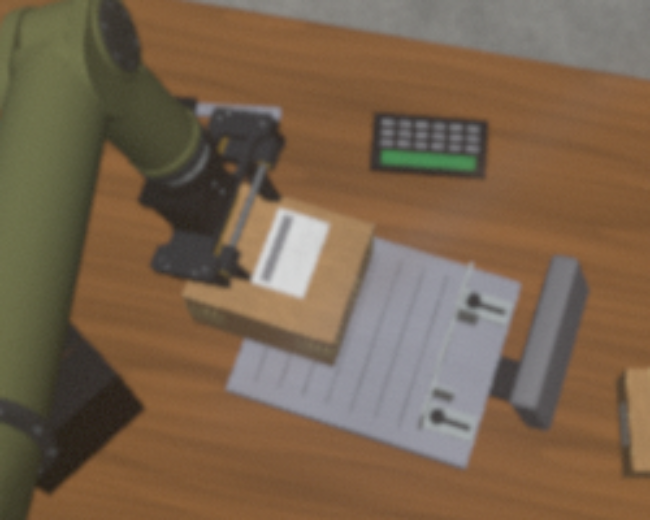

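The carton lies label up on the platter (crop 290,255), overhanging the front edge. I back off and measure it.

servo_tool --series '[[[0.05,0,-0.06,0,0,0,1],[0.13,0,-0.1,0,0,0,1],[0.21,0,-0.13,0,0,0,1],[0.28,0,-0.158,0,0,0,1],[0.32,0,-0.174,0,0,0,1],[0.32,0,-0.174,0,0,0,1],[0.32,0,-0.174,0,0,0,1]]]'

```text
time_s: 10.57
tool_pos: [0.5838, 0.1007, 0.206]
tool_rot: [-180.0, 22.0, 82.5]
force: [0.1, -0.7, 0.4]
grip_width: 0.0867
grasp_force: 0.0
```

```bash
cat > car2.py <<'E'
from st import *
def carton():
    for n in("scene","top"):
        c=eyes.read_camera(n);S=w2s(cloud(c))
        m=(abs(S[...,2]-.135)<.01)&(c["depth"]>0)&(abs(S[...,0]-.016)<.11)&(S[...,1]>-.13)&(S[...,1]<.23)
        n_,l,st,_=cv2.connectedComponentsWithStats(cv2.morphologyEx(m.astype(np.uint8),cv2.MORPH_OPEN,np.ones((3,3))))
        k=1+st[1:,4].argmax(); p=S[l==k];print(n,len(p),np.median(p[:,2]).round(4),p[:,2].std().round(4),rect(p))
        b=S[(S[...,2]>.104)&(S[...,2]<.125)&(abs(S[...,0])<.09)&(S[...,1]>-.095)&(S[...,1]<-.03)]
        if len(b)>5:
            print(" backstop",len(b),np.percentile(b[:,1],[5,50,95]).round(4))
E
python3 -c "
from car2 import *
carton()"
```

```text
10.57 scale mm [ 16.6 254.4 206. ] [-179.97   22.04   82.48] q [-41.  20.  22.  88.  12.  84. -30.] F [ 0.15 -0.66  0.38]
scene 2926 0.1357 0.0029 (array([ 19.3, 125.2, 153.2, 181.3,   0.2]), [[-57.599998474121094, 215.6999969482422], [-57.0, 34.29999923706055], [96.19999694824219, 34.79999923706055], [95.69999694824219, 216.10000610351562]])
 backstop 80 [-0.0865 -0.0846 -0.0829]
top 4670 0.1342 0.002 (array([ 18.4, 125.4, 181.3, 150.3,  89.9]), [[-56.79999923706055, 34.79999923706055], [93.5, 34.70000076293945], [93.69999694824219, 215.89999389648438], [-56.599998474121094, 216.0]])
 backstop 139 [-0.0868 -0.0847 -0.083 ]
```

servo_tool --series '[[[0.04,0,0.1,0,0,0,1],[0.08,0,0.2,0,0,0,1],[0.12,0,0.3,0,0,0,1],[0.15,0,0.37,0,0,0,1],[0.1675,0,0.414,0,0,0,1],[0.145,0,0.422,0,0,0,1],[0.124,0,0.4315,0,0,0,1],[0.124,0,0.4315,0,0,0,1]]]'

```text
time_s: 11.33
tool_pos: [0.583, 0.0838, 0.0744]
tool_rot: [179.8, 22.0, 82.1]
force: [0.2, -0.2, 0.7]
grip_width: 0.087
grasp_force: 0.0
```

```bash
python3 -c "
from st import *
"
```

```text
11.33 scale mm [ 18.1 237.6  74.4] [179.84  22.    82.15] q [-40.  26.  22.  96.  11.  70. -32.] F [ 0.23 -0.2   0.74]
```

servo_tool --series '[[[-0.0093,0,0.0037,0,0,0,1],[-0.0185,0,0.0075,0,0,0,1],[-0.0278,0,0.0112,0,0,0,1],[-0.0371,0,0.015,0,0,0,1],[-0.0464,0,0.0187,0,0,0,1],[-0.0587,0,0.0237,0,0,0,1],[-0.0711,0,0.0287,0,0,0,1],[-0.0834,0,0.0337,0,0,0,1],[-0.0958,0,0.0387,0,0,0,1],[-0.1082,0,0.0437,0,0,0,1],[-0.1205,0,0.0487,0,0,0,1],[-0.1329,0,0.0537,0,0,0,1]]]'

```text
time_s: 12.33
tool_pos: [0.5766, 0.0443, 0.0724]
tool_rot: [180.0, 21.9, 82.4]
force: [0.2, 4.7, 3.0]
grip_width: 0.0867
grasp_force: 2.5
```

```bash
python3 -c "
from car2 import *
carton()"
```

```text
12.33 scale mm [ 16.9 197.6  72.4] [179.97  21.93  82.42] q [-38.  24.  23.  99.  12.  68. -29.] F [-0.41  4.67  3.02]
scene 2944 0.1358 0.0028 (array([ 19.2,  96.9, 180.8, 151.8,  89.9]), [[-56.79999923706055, 6.599999904632568], [95.0999984741211, 6.400000095367432], [95.30000305175781, 187.1999969482422], [-56.599998474121094, 187.39999389648438]])
 backstop 79 [-0.0864 -0.0847 -0.0829]
top 4717 0.1342 0.0019 (array([1.840e+01, 9.550e+01, 1.508e+02, 1.805e+02, 1.000e-01]), [[-57.20000076293945, 185.60000610351562], [-56.900001525878906, 5.099999904632568], [93.9000015258789, 5.400000095367432], [93.5999984741211, 185.89999389648438]])
 backstop 140 [-0.0868 -0.0847 -0.0829]
```

servo_tool --series '[[[-0.0124,0,0.005,0,0,0,1],[-0.0247,0,0.01,0,0,0,1],[-0.0371,0,0.015,0,0,0,1],[-0.0494,0,0.02,0,0,0,1],[-0.0618,0,0.025,0,0,0,1],[-0.0742,0,0.03,0,0,0,1],[-0.0865,0,0.035,0,0,0,1],[-0.0989,0,0.04,0,0,0,1],[-0.1112,0,0.045,0,0,0,1],[-0.1236,0,0.05,0,0,0,1],[-0.136,0,0.055,0,0,0,1],[-0.1483,0,0.06,0,0,0,1]]]'

```text
time_s: 13.43
tool_pos: [0.5699, -0.0035, 0.0722]
tool_rot: [180.0, 22.0, 82.4]
force: [0.9, 3.6, 3.8]
grip_width: 0.0872
grasp_force: 2.5
```

servo_tool --series '[[[-0.0093,0,0.0037,0,0,0,1],[-0.0185,0,0.0075,0,0,0,1],[-0.0278,0,0.0112,0,0,0,1],[-0.0371,0,0.015,0,0,0,1],[-0.0464,0,0.0187,0,0,0,1],[-0.0556,0,0.0225,0,0,0,1],[-0.0649,0,0.0262,0,0,0,1],[-0.0742,0,0.03,0,0,0,1],[-0.0803,0,0.0325,0,0,0,1]]]'

```text
time_s: 14.18
tool_pos: [0.5665, -0.0294, 0.0722]
tool_rot: [180.0, 22.0, 82.4]
force: [0.9, 4.7, 2.8]
grip_width: 0.087
grasp_force: 2.5
```

```bash
python3 -c "
from car2 import *
carton()"
```

```text
14.18 scale mm [ 16.7 123.2  72.2] [180.    21.97  82.4 ] q [-34.  21.  25. 103.  13.  65. -24.] F [0.24 4.8  2.76]
scene 2989 0.1358 0.0027 (array([ 19. ,  22.8, 180.4, 152.1,  89.9]), [[-57.20000076293945, -67.30000305175781], [94.9000015258789, -67.5], [95.19999694824219, 112.80000305175781], [-56.900001525878906, 113.0999984741211]])
 backstop 103 [-0.0863 -0.084  -0.0411]
top 4749 0.1343 0.0019 (array([ 18.2,  21.8, 150.4, 180.2,   0. ]), [[-57.099998474121094, 111.9000015258789], [-56.900001525878906, -68.30000305175781], [93.4000015258789, -68.19999694824219], [93.30000305175781, 112.0]])
 backstop 146 [-0.0867 -0.0845 -0.0709]
```

servo_tool --series '[[[-0.0062,0,0.0025,0,0,0,1],[-0.0124,0,0.005,0,0,0,1],[-0.0185,0,0.0075,0,0,0,1],[-0.0247,0,0.01,0,0,0,1],[-0.0309,0,0.0125,0,0,0,1],[-0.034,0,0.0137,0,0,0,1],[-0.0371,0,0.015,0,0,0,1]]]'

```text
time_s: 14.87
tool_pos: [0.5649, -0.041, 0.0721]
tool_rot: [-180.0, 22.0, 82.4]
force: [-0.1, 3.6, 2.4]
grip_width: 0.0871
grasp_force: 2.3
```

servo_tool --series '[[[-0.0025,0,0.001,0,0,0,1],[-0.005,0,0.002,0,0,0,1],[-0.005,0,0.002,0,0,0,1]]]'

```text
time_s: 15.12
tool_pos: [0.5647, -0.0426, 0.0721]
tool_rot: [-180.0, 22.0, 82.4]
force: [1.5, 4.3, 2.9]
grip_width: 0.0872
grasp_force: 2.0
```

servo_tool --series '[[[-0.0025,0,0.001,0,0,0,1],[-0.005,0,0.002,0,0,0,1],[-0.005,0,0.002,0,0,0,1]]]'

```text
time_s: 15.37
tool_pos: [0.5645, -0.0443, 0.0721]
tool_rot: [-180.0, 22.0, 82.4]
force: [0.8, 3.7, 2.6]
grip_width: 0.087
grasp_force: 2.1
```

servo_tool --series '[[[-0.0025,0,0.001,0,0,0,1],[-0.0035,0,0.0014,0,0,0,1],[-0.0035,0,0.0014,0,0,0,1]]]'

```text
time_s: 15.62
tool_pos: [0.5645, -0.0446, 0.0721]
tool_rot: [180.0, 21.9, 82.4]
force: [-0.4, 5.5, 1.5]
grip_width: 0.087
grasp_force: 2.7
```

servo_tool --series '[[[-0.0025,0,0.001,0,0,0,1],[-0.0025,0,0.001,0,0,0,1],[-0.0025,0,0.001,0,0,0,1]]]'

```text
time_s: 15.87
tool_pos: [0.5645, -0.0447, 0.0721]
tool_rot: [180.0, 21.9, 82.4]
force: [0.4, 6.2, 2.6]
grip_width: 0.0872
grasp_force: 3.3
```

```bash
python3 -c "
from car2 import *
carton()
print([ (R.from_matrix(np.stack([SX,SY,[0,0,1]])).apply(get_obs()['force'])).round(2)])"
```

```text
15.87 scale mm [ 16.7 107.8  72.1] [179.99  21.87  82.44] q [-33.  21.  25. 104.  14.  64. -23.] F [-0.41  6.17  2.57]
scene 3000 0.1355 0.0028 (array([ 19.2,   7.4, 152.2, 180.1,   0. ]), [[-56.900001525878906, 97.5], [-56.900001525878906, -82.5999984741211], [95.4000015258789, -82.5999984741211], [95.30000305175781, 97.5]])
 backstop 110 [-0.0863 -0.0838 -0.0407]
top 4752 0.1343 0.002 (array([ 18.3,   7.1, 150.4, 180.5,   0. ]), [[-56.900001525878906, 97.4000015258789], [-56.900001525878906, -83.19999694824219], [93.4000015258789, -83.19999694824219], [93.4000015258789, 97.4000015258789]])
 backstop 82 [-0.0869 -0.0855 -0.0633]
[array([-0.71,  7.36,  3.43])]
```

The carton is square against the plate at y ≈ -83 mm. I bring the push to 8 N and hold it.

servo_tool --series '[[[-0.0023,0,0.0009,0,0,0,1],[-0.0023,0,0.0009,0,0,0,1],[-0.0023,0,0.0009,0,0,0,1]]]'

```text
time_s: 16.22
tool_pos: [0.5645, -0.0448, 0.0721]
tool_rot: [180.0, 21.8, 82.5]
force: [0.3, 8.1, 2.7]
grip_width: 0.087
grasp_force: 3.9
```

servo_tool --series '[[[0,0,0,0,0,0,1],[0,0,0,0,0,0,1]]]'

```text
time_s: 16.38
tool_pos: [0.5644, -0.0448, 0.0721]
tool_rot: [180.0, 21.8, 82.5]
force: [1.0, 7.1, 3.6]
grip_width: 0.0866
grasp_force: 3.8
```

servo_tool --series '[[[0,0,0,0,0,0,1],[0,0,0,0,0,0,1]]]'

```text
time_s: 16.55
tool_pos: [0.5645, -0.0447, 0.0721]
tool_rot: [180.0, 21.8, 82.5]
force: [1.0, 8.1, 3.3]
grip_width: 0.087
grasp_force: 3.8
```

servo_tool --series '[[[0,0,0,0,0,0,1],[0,0,0,0,0,0,1],[0,0,0,0,0,0,1],[0,0,0,0,0,0,1],[0,0,0,0,0,0,1],[0,0,0,0,0,0,1],[0,0,0,0,0,0,1],[0,0,0,0,0,0,1],[0,0,0,0,0,0,1],[0,0,0,0,0,0,1],[0,0,0,0,0,0,1],[0,0,0,0,0,0,1]]]'

```text
time_s: 17.55
tool_pos: [0.5645, -0.0448, 0.0721]
tool_rot: [180.0, 21.8, 82.5]
force: [0.5, 8.4, 3.4]
grip_width: 0.087
grasp_force: 3.8
```

Now back away straight along +y, slowly at first, then up.

servo_tool --series '[[[0.0062,0,-0.0025,0,0,0,1],[0.0155,0,-0.0062,0,0,0,1],[0.031,0,-0.0125,0,0,0,1],[0.062,0,-0.025,0,0,0,1],[0.108,0,-0.0437,0,0,0,1],[0.154,0,-0.0625,0,0,0,1],[0.2,0,-0.081,0,0,0,1],[0.23,0,-0.15,0,0,0,1],[0.22,0,-0.24,0,0,0,1],[0.2,0,-0.33,0,0,0,1],[0.18,0,-0.38,0,0,0,1],[0.18,0,-0.38,0,0,0,1]]]'

```text
time_s: 18.55
tool_pos: [0.5791, 0.048, 0.1617]
tool_rot: [179.6, 21.8, 82.4]
force: [0.8, 0.2, 0.1]
grip_width: 0.0869
grasp_force: 0.0
```

```bash
python3 -c "
from car2 import *
carton()
c=eyes.read_camera('top');cv2.imwrite('pics/end.png',c['frame'][:,:,::-1])"
```

```text
18.55 scale mm [ 18.9 201.5 161.7] [179.62  21.78  82.42] q [-39.  19.  23.  94.  13.  77. -27.] F [0.77 0.27 0.11]
scene 2998 0.1357 0.0027 (array([ 19.1,   7.5, 152.8, 180.3,   0. ]), [[-57.400001525878906, 97.5999984741211], [-57.20000076293945, -82.69999694824219], [95.5999984741211, -82.5999984741211], [95.5, 97.69999694824219]])
 backstop 111 [-0.0863 -0.0839 -0.0393]
top 4760 0.1343 0.002 (array([ 18.2,   7. , 180.4, 150.5,  90. ]), [[-57.099998474121094, -83.0999984741211], [93.4000015258789, -83.19999694824219], [93.4000015258789, 97.19999694824219], [-57.099998474121094, 97.30000305175781]])
 backstop 84 [-0.0868 -0.0856 -0.0613]
```

View pics/end.png

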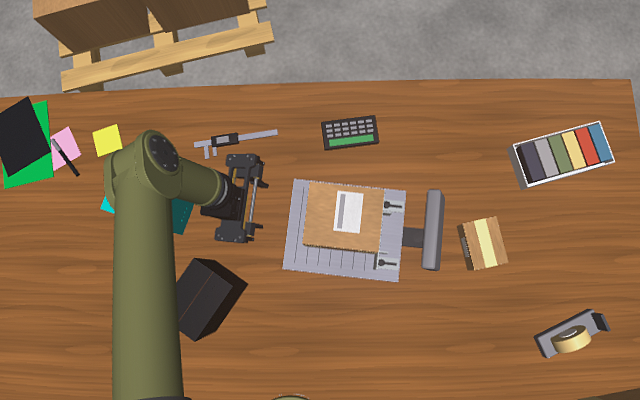

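The carton lies label up (345,215), flat and square against the backstop. The gripper is clear at (240,200) and nothing else has moved, so I hand in.

```bash
python3 -c "
from cell import env
print(env.sign_off())"
```

```text
the job is handed in; nothing more can be done
None
```

The job is handed in at about 18.6 s: the carton lies label up on the scale, square against the backstop. I held about 8 N on it for over a second and backed the arm clear. The highest force I read on it was about 9 N, and nothing else on the bench appears moved.

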